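Set the swivel tray to the index pin

ROBOT

A 7-joint arm with a two-finger parallel gripper is mounted at the origin on a cart in front of the work surface, level with it; the furniture and walls round the work are solid. World frame = base frame: x ahead of the robot, y to its left, z up, the work surface at z = 0. Lengths are in m, angles in degrees, forces in N, time in s.
With the tool pointing down it reaches from about 0.425 to 0.875 m from the base axis. Payload 4.7 kg.
Tool frame: the origin (TCP) lies at the very end of the fingers, on their centre line; the grasp point (between the pads) lies 19 mm behind it; z points along the fingers, y is the line along which they close (so a half turn about z gives the same grasp; the last joint's range is limited). The gripper opens to 87 mm and grips with 3 to 60 N. Pads are 19 mm wide; open, the fingers measure 117 mm over their backs; the gripper's body (75 mm by 190 mm) begins 51 mm behind the grasp point.
Start: joints at [-74.651, 18.392, -4.016, 83.108, 1.295, 78.541, -3.26], TCP at [0.163, 0.629, 0.223] pointing down, gripper open.
Joint ranges: [-163.93, 163.93], [-17.29, 119.83], [-79.2, 71.16], [3.27, 140.29], [-89.18, 269.18], [5.43, 117.66], [-154.24, 154.24]. Speed limits (degrees/s): [147.25, 147.25, 180, 180, 180, 180, 180].

INTERFACE

Orientations are given as [roll, pitch, yaw] about the fixed x, y, z axes, in that order (R = Rz(yaw) Ry(pitch) Rx(roll)).
In Python, from cell import telemetry, cams, env gives the robot as it stands.
- The arm moves only by the tool arm_command, never from a script. Its argument "series" is text: rows parted by semicolons, each of 5 numbers parted by spaces: the shift along the tool's x, y, z in mm, then the turn about the tool's z in rad, then the closure in counts, from 0 (fully open) to 255 (shut). A call has 1 to 20 rows; each row shifts and turns the commanded pose from where the row before left it, along the tool's axes as they then stand; what a row does not reach is not made up. A row lasts 1/12 s, in which the tool goes at most 41.7 mm and 7.16 degrees, less where a joint would pass 70% of its speed; a pose out of reach is approached as far as the arm can. A call is refused whole if a number of a shift passes 41.7 or a number of a turn 0.125, either way. A call with a gripper value outside its range is refused whole. The fingers move at their own pace and stop on an object; "squeeze" is the grip in N (left out, the last holds). Time passes only in rows, so rows that do not move let the fingers close. It gives the time, the measured TCP pose, the force, the opening and the grip force at its end, in the units of the state.
- telemetry.get_obs(): the state, without advancing time (a new reading comes with each control period).
- cams.read_camera(name): name is "scene" or "top"; returns the picture (400x640x3 uint8, blue, green, red); there is no depth.
- cams.calibration(name): a dict with "K" (3x3 intrinsics, pixels), "origin" and "rotation" of the camera in the world. Camera axes: x right, y down, z forward; pixel columns grow to the right and rows downward; lengths in m; the calibration is good to about 2 mm. A picture is of the moment at which its call begins. calibration takes no time and is no camera call.
- env.sign_off(): hands the job in; it is judged then, once.
The state is a dict: "time_s": time; "qpos": joint angles; "joint_velocities": joint speeds; "effort": joint torques, N m; "tool_pos": TCP position; "tool_rot": TCP orientation; "force": force on the tool from outside, world axes, zero at the start; "wrist_torque": the same for the moment, N m; "grip_width": finger opening in m; "grasp_force": force on a finger pad.
Only numpy, scipy, OpenCV 4.12 (cv2) and the standard library are available. Lean on these libraries where they do the work, as an engineer would, in place of code of your own. Each camera call takes 0.05 s, during which the arm holds its last target. There are 200 camera calls.

TASK

Loosen the black clamp lever of the swivel stand, swing its slim tray until the head's pointer stands at the pointed index pin (not at the low flat stud), and turn the clamp lever back until it is tight again with the pointer still at the pin. Leave the infusion bottle and the vial that stand nearby where they are.

Things in the scene. Friction and masses are not known exactly. Their poses are not given: they have to be found in the camera images.
- clamp_lever (a joint): black clamp lever on top of the stand, turning about the stand's vertical axis: 0 = fully tight (stop), grows as it is loosened counter-clockwise seen from above, to the stop at 1.3 rad. The clamp grips the head fully at 0, weakly at 0.6, and not at all beyond 0.9. It stays where it is left; pushed at 80 mm from the axis it needs up to 8 N. It does not turn the head with it.
- swivel_head (a joint): angle of the swivel head about the same vertical axis, growing counter-clockwise seen from above, range -0.8 to 0.8 rad. Clamped it does not move under less than about 14 N at the tray's middle; loosened it moves with about 2 N at the tray and stays where it is left.
- pivot (a point): point on the stand's vertical axis, 104 mm above the worktop. Both lever and head turn about this axis. The stand is a fixed round foot, 248 mm across and 14 mm thick, with a 124 mm round hub (top at 36 mm) and the lever's 42 mm hub (top at 78 mm, a 20 mm spindle end in it reaching 88 mm).
- lever_end (a point): centre of the round outer end of the clamp lever, 98 mm from the axis, 104 mm above the worktop. The lever is a 16 mm thick rod that rises outward: its centre line is 92 mm up at 45 mm from the axis, 100 mm up at 72 mm, 104 mm up at 98 mm.
- pointer_tip (a point): tip of the flat pointer (12 mm wide) of the swivel head, 95 mm from the axis, 26 mm above the worktop; point x axis runs from the tip straight to the stand's axis, z up. It turns with the head.
- tray_centre (a point): centre of the steel instrument tray carried by the head, 150 mm from the axis, 55 mm above the worktop; 100 degrees clockwise (seen from above) of the pointer. The tray measures 130 mm along the radius (85 to 215 mm from the axis) by 60 mm across it, outer sides; its upright walls run from 33 to 55 mm above the worktop. A syringe is fixed in it.
- pin_tip (a point): tip of the index pin: slim pointed steel cone, 14 mm thick and 42 mm high, fixed on the rim of the foot about 104 to 113 mm from the axis; tip 56 mm above the worktop. The pointer must stand at this one.
- stud_top (a point): top centre of the parking stud: flat round steel disc, 18 mm across and 8 mm high, fixed on the rim of the foot on the other side of the scale. Not the target.
- drip_bottle_mid (a point): centre (half-way up) of a loose clear infusion bottle standing on the worktop, 57 mm across, 140 mm high. To be left alone.
- the_hand_rub: white pump bottle of hand rub, 79 x 70 mm and 214 mm high, origin under its centre; stands on the right as an obstacle, fixed in place.
- vial_mid (a point): centre (half-way up) of a loose small vial standing on the worktop, 28 mm across, 56 mm high. To be left alone.

How it is judged:
By the outcome, as a careful person would: the job done as asked, in the order asked, and still so for the second after the job is handed in, with the robot touching nothing.
It also fails if it takes over 64 s, if anything falls off the work surface, if the arm or the gripper's body presses on something with over 40 N, if the wrist force passes 120 N, or if a joint passes its speed limit or range.

## Working session

There is one attempt and no reset: what is moved stays moved. The work goes in short steps, Python scripts to look and compute and a tool call to move; the robot and the scene stay as the last step left them, time stands still between calls to the robot, and variables do not carry over. Pictures are saved under pics/ and viewed, at most 10 in all, crops included, and the job is handed in when it is done.

Besides the shell and the picture viewer there is one more tool, called after "Call:" in YAML: its name, and indented under it one key for each argument. arm_command: Moves the arm, as the interface text tells. Its arguments: {"type":"object","properties":{"series":{"type":"string"},"squeeze":{"type":"number"}},"required":["series"]}

```bash
mkdir -p pics; python3 - <<'E'
from cell import telemetry, cams
import cv2
for n in ("scene","top"):
    cv2.imwrite(f"pics/{n}0.png",cams.read_camera(n))
    c=cams.calibration(n); print(n,c)
print(telemetry.get_obs())
E
```

```text
scene {'K': array([[449.10359945,   0.        , 322.81306007],
       [  0.        , 449.10359945, 197.90176079],
       [  0.        ,   0.        ,   1.        ]]), 'origin': array([-0.42282547, -0.50834568,  0.66084772]), 'rotation': array([-117.35200183,    0.76093231,  -60.33739537])}
top {'K': array([[480.95819825,   0.        , 319.59611197],
       [  0.        , 480.95819825, 201.59606357],
       [  0.        ,   0.        ,   1.        ]]), 'origin': array([0.43500892, 0.00940346, 1.49232487]), 'rotation': array([-177.02146558,   -0.59458735,  -91.54703784])}
{'time_s': 0.1, 'qpos': array([-74.65156299,  18.43516002,  -4.01674772,  83.16707782,
         1.2963783 ,  78.5430008 ,  -3.2606838 ]), 'joint_velocities': array([ 0.03654731, -0.02709906, -0.05043948, -0.09839184, -0.07999035,
       -0.0539735 ,  0.03114862]), 'effort': array([ 2.75221475e-05, -4.92570412e+01, -4.05616164e-01, -3.13398921e+01,
       -6.42000418e-02,  3.93367920e-02,  6.30816180e-05]), 'tool_pos': array([0.16311048, 0.62868287, 0.22157445]), 'tool_rot': array([-1.79900078e+02,  6.49962841e-03,  1.65461890e+02]), 'force': array([ 0.06039548, -0.13253324,  0.79384094]), 'wrist_torque': array([ 0.00220807, -0.01278171, -0.01036486]), 'grasp_force': 0.0, 'grip_width': 0.08706625334221625}
```

View pics/scene0.png

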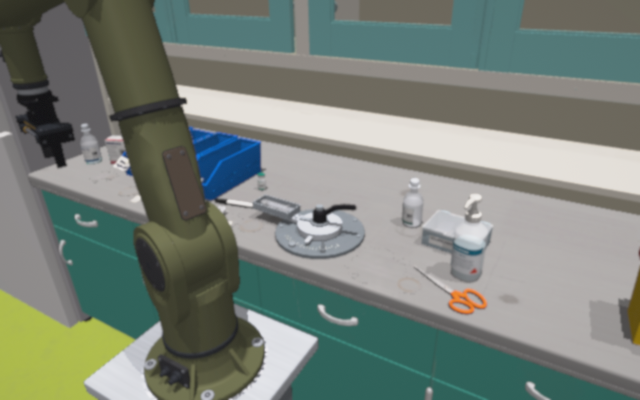

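View pics/top0.png

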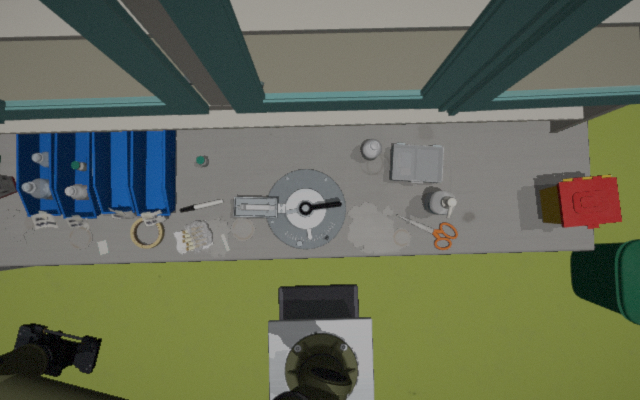

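The top view shows the stand at about (306,208), the lever pointing right to (340,204), the tray on the left (257,206) and the pointer down at about (310,235). The vial is at (202,160), the bottle at (371,149) and the hand rub at (441,202). I'll zoom in on the stand next.

```bash
cat > h.py <<'E'
import numpy as np, cv2
from scipy.spatial.transform import Rotation as R
from cell import telemetry, cams
def proj(n,P):
    c=cams.calibration(n); r=R.from_euler('xyz',c['rotation'],degrees=True).as_matrix()
    q=(np.atleast_2d(P)-c['origin'])@r; q=q@c['K'].T; return q[:,:2]/q[:,2:]
def back(n,uv,z):
    c=cams.calibration(n); r=R.from_euler('xyz',c['rotation'],degrees=True).as_matrix()
    d=r@np.linalg.solve(c['K'],[*uv,1]); o=c['origin']; return o+d*(z-o[2])/d[2]
E
python3 - <<'E'
from h import *
a=cv2.imread("pics/top0.png")[155:260,225:360]; b=cv2.imread("pics/scene0.png")[175:260,240:375]
a=cv2.resize(a,(772,600),interpolation=cv2.INTER_CUBIC)
cv2.imwrite("pics/a.png",a)
cv2.imwrite("pics/b.png",cv2.resize(b,(800,504),interpolation=cv2.INTER_CUBIC))
for n,uv,z in [("top",(306,208),.088),("scene",(320,210),.088),("top",(340,204),.104),("scene",(352,208),.104),("top",(202,160),.056),("top",(371,149),.14),("top",(441,202),.1)]:
    print(n,uv,back(n,uv,z).round(3))
E
```

```text
top (306, 208) [0.49  0.033 0.088]
scene (320, 210) [0.472 0.019 0.088]
top (340, 204) [ 0.498 -0.066  0.104]
scene (352, 208) [ 0.495 -0.064  0.104]
top (202, 160) [0.643 0.341 0.056]
top (371, 149) [ 0.65  -0.156  0.14 ]
top (441, 202) [ 0.497 -0.36   0.1  ]
```

View pics/a.png

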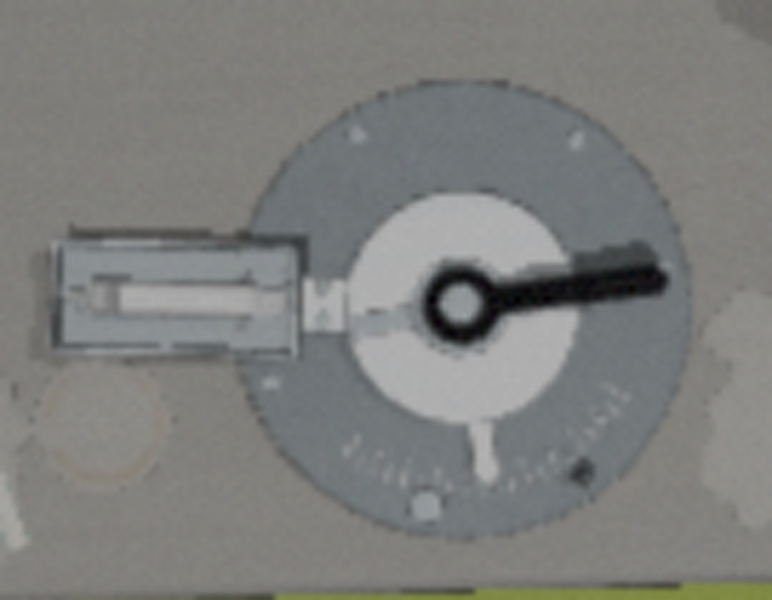

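View pics/b.png

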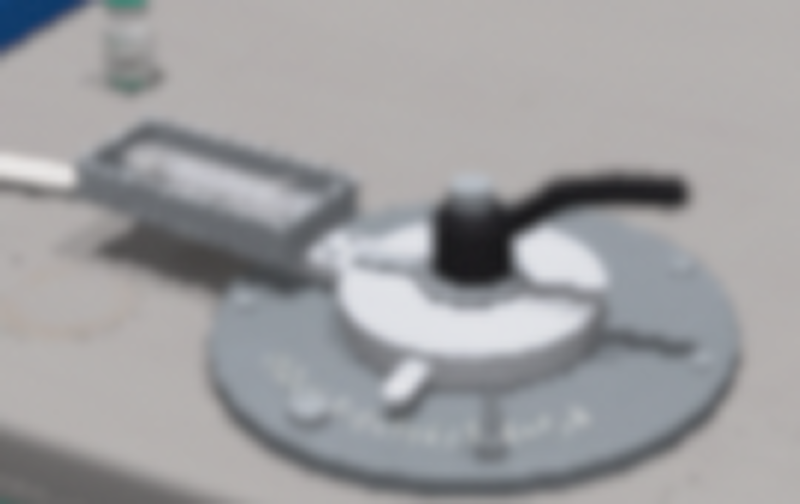

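```bash
python3 - <<'E'
from h import *
f=lambda u,v:((u+.5)/(772/135)-.5+225,(v+.5)/(600/105)-.5+155)
g=lambda u,v:((u+.5)/(800/135)-.5+240,(v+.5)/(504/85)-.5+175)
T=lambda u,v,z:back("top",f(u,v),z)
S=lambda u,v,z:back("scene",g(u,v),z)
ps=[T(461,300,.088),T(466,309,.014),S(472,184,.088),S(475,348,.014)]
for p in ps: print("axis",p.round(4))
c=(ps[0]+ps[1])[:2]/2
for n,p in dict(pointer=T(487,478,.026),pin=T(582,472,.035),stud=T(427,505,.022),lev=T(657,278,.104),tray=T(177,296,.055),Spointer=S(398,405,.026),Spintip=S(489,395,.056),Spinbase=S(490,455,.014),Sstud=S(308,402,.022),Slev=S(680,191,.104)).items():
    d=p[:2]-c; print(n,p.round(4),"r",np.hypot(*d).round(4),"ang",np.degrees(np.arctan2(d[1],d[0])).round(2))
E
```

```text
axis [0.4927 0.0353 0.088 ]
axis [0.4908 0.0341 0.014 ]
axis [0.492  0.0325 0.088 ]
axis [0.4736 0.0217 0.014 ]
pointer [0.4001 0.0251 0.026 ] r 0.0921 ang -173.98
pin [ 0.4022 -0.0253  0.035 ] r 0.1079 ang -146.18
stud [0.3866 0.0574 0.022 ] r 0.1076 ang 167.82
lev [ 0.5006 -0.0643  0.104 ] r 0.0994 ang -84.93
tray [0.5001 0.1841 0.055 ] r 0.1496 ang 86.81
Spointer [0.4004 0.0179 0.026 ] r 0.0929 ang -169.58
Spintip [ 0.3861 -0.0364  0.056 ] r 0.1273 ang -146.06
Spinbase [ 0.4014 -0.0274  0.014 ] r 0.1097 ang -145.47
Sstud [0.3888 0.0573 0.022 ] r 0.1054 ang 167.65
Slev [ 0.504  -0.0661  0.104 ] r 0.1016 ang -83.08
```

The measurements agree: axis about (0.492, 0.0345), pointer at -173.5°, pin at -146°, stud at 168°, lever at -84.5° and tray at 87°. So the head has to turn about +27.5°. I'll straddle the lever and swing it counter-clockwise.

Call:
arm_command:
  series: "0 0 0 0.122 0;0 0 0 0.122 0;0 0 0 0.122 0;0 0 0 0.122 0;0 0 0 0.122 0;0 0 0 0.122 0;0 0 0 0.122 0;0 0 0 0.122 0;0 0 0 0.122 0;0 0 0 0.122 0;-27 19 0 0 100;-27 19 0 0 100;-27 19 0 0 100;-27 19 0 0 100;-27 19 0 0 100;-27 19 0 0 100;-27 19 0 0 100;-27 19 0 0 100;-27 19 0 0 100;-27 19 0 0 100"
  squeeze: 20

```text
time_s: 1.77
tool_pos: [0.3791, 0.3773, 0.2223]
tool_rot: [-180.0, 0.0, 95.6]
force: [-0.1, 0.7, 0.6]
grip_width: 0.0529
grasp_force: 0.0
```

Call:
arm_command:
  series: "-25.5 4.7 0 0 108;-25.5 4.7 0 0 108;-25.5 4.7 0 0 108;-25.5 4.7 0 0 108;-25.5 4.7 0 0 108;-25.5 4.7 0 0 108;-25.5 4.7 0 0 108;-25.5 4.7 0 0 108;-25.5 4.7 0 0 108;-25.5 4.7 0 0 108;-25.5 4.7 0 0 108;-25.5 4.7 0 0 108;-25.5 4.7 0 0 108;-25.5 4.7 0 0 108;-25.5 4.7 0 0 108;-25.5 4.7 0 0 108;-25.5 4.7 0 0 108;0 0 20 0 108;0 0 20 0 108;0 0 0 0 108"

```text
time_s: 3.43
tool_pos: [0.4973, -0.0453, 0.1791]
tool_rot: [-179.6, 0.0, 95.5]
force: [-0.6, -0.0, -0.2]
grip_width: 0.0504
grasp_force: 0.0
```

```bash
python3 - <<'E'
from h import *
b=cams.read_camera("scene")[110:270,220:430]
cv2.imwrite("pics/c.png",cv2.resize(b,(787,600),interpolation=cv2.INTER_CUBIC)); print(telemetry.get_obs()['qpos'])
E
```

```text
[-40.4486758    1.00202929  43.42893571 108.36851423  -0.67053031
  71.15716797   8.72863039]
```

View pics/c.png

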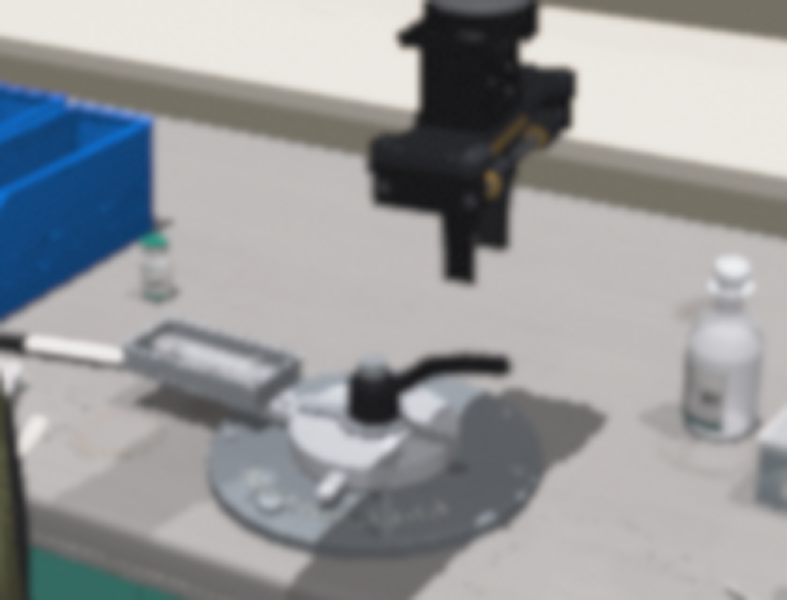

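The fingers hang above the lever rod, one on each side (scaled crop about (475,270), rod at (470,365)). Next is the descent.

Call:
arm_command:
  series: "-2 2.4 20 0 108;0 0 20 0 108;0 0 20 0 108;0 0 20 0 108;0 0 14 0 108;0 0 0 0 108"

```text
time_s: 3.98
tool_pos: [0.501, -0.046, 0.0869]
tool_rot: [-179.8, 0.0, 95.6]
force: [-0.8, 0.4, -0.1]
grip_width: 0.0501
grasp_force: 0.0
```

Call:
arm_command:
  series: "0 0 0 0 185;0 0 0 0 185;0 0 0 0 185;0.15 4.9 0 -0.06 185;0.15 4.9 0 -0.06 185;0.15 4.9 0 -0.06 185;0.15 4.9 0 -0.06 185;0.15 4.9 0 -0.06 185;0.15 4.9 0 -0.06 185;0.15 4.9 0 -0.06 185;0.15 4.9 0 -0.06 185;0.15 4.9 0 -0.06 185;0.15 4.9 0 -0.06 185"

```text
time_s: 5.07
tool_pos: [0.5458, -0.028, 0.0892]
tool_rot: [-179.9, -0.1, 130.1]
force: [-6.5, -0.5, 1.4]
grip_width: 0.0237
grasp_force: 2.2
```

Call:
arm_command:
  series: "0.15 4.9 0 -0.06 185;0.15 4.9 0 -0.06 185;0.15 4.9 0 -0.06 185;0.15 4.9 0 -0.06 185;0.15 4.9 0 -0.06 185;0.15 4.9 0 -0.06 185;0.15 4.9 0 -0.06 185;0.15 4.9 0 -0.06 185;0.15 4.9 0 -0.06 185;0.15 4.9 0 -0.06 185;0 0 0 0 185"

```text
time_s: 5.98
tool_pos: [0.5722, 0.0123, 0.0889]
tool_rot: [-179.9, -0.1, 164.4]
force: [-2.4, -2.2, -0.1]
grip_width: 0.0238
grasp_force: 1.2
```

```bash
python3 - <<'E'
from h import *
o=telemetry.get_obs(); print(o['qpos'].round(1)); d=o['tool_pos'][:2]-[.492,.0345]; print(np.hypot(*d),np.degrees(np.arctan2(d[1],d[0])))
E
```

```text
[-31.1  16.5  31.6 104.3  -9.7  62.   78.4]
0.08319044121040882 -15.504415366610104
```

Call:
arm_command:
  series: "0 0 0 0 100;0 0 0 0 0;0 0 -23 0 0;0 0 -23 0 0;0 0 -23 0 0;0 0 -23 0 0;0 0 0 0.12 0;0 0 0 0.12 0;0 0 0 0.12 0;0 0 0 0.12 0;0 0 0 0.12 0;0 0 0 0.12 0;22.2 -10.2 0 0.12 0;0 0 0 0.12 0;0 0 0 0.12 0;0 0 0 0.12 0;0 0 0 0.12 0;0 0 0 0.03 0;0 0 0 0 0"

```text
time_s: 7.57
tool_pos: [0.5534, 0.0261, 0.1813]
tool_rot: [179.9, -0.1, 86.9]
force: [0.2, 0.1, 0.1]
grip_width: 0.0872
grasp_force: 0.0
```

Call:
arm_command:
  series: "23.6 -8.8 0 0 0;23.6 -8.8 0 0 0;23.6 -8.8 0 0 0;23.6 -8.8 0 0 0;23.6 -8.8 0 0 0;23.6 -8.8 0 0 0;23.6 -8.8 0 0 0;0 0 25 0 0;0 0 25 0 0;0 0 25 0 0;0 0 25 0 0;0 0 10 0 0;0 0 0 0 0"

```text
time_s: 8.65
tool_pos: [0.4984, 0.1933, 0.0686]
tool_rot: [-179.8, 0.1, 87.0]
force: [-0.4, 0.3, 0.2]
grip_width: 0.0873
grasp_force: 0.0
```

```bash
python3 - <<'E'
from h import *
a=cams.read_camera("scene"); cv2.imwrite("pics/scene1.png",a)
cv2.imwrite("pics/top1.png",cams.read_camera("top"))
b=a[130:270,200:384]
cv2.imwrite("pics/d.png",cv2.resize(b,(788,600),interpolation=cv2.INTER_CUBIC)); print(telemetry.get_obs()['qpos'])
E
```

```text
[-52.56844947  13.14510401  31.91187241 110.28374888  -8.09280339
  58.67948996 -20.14456783]
```

View pics/d.png

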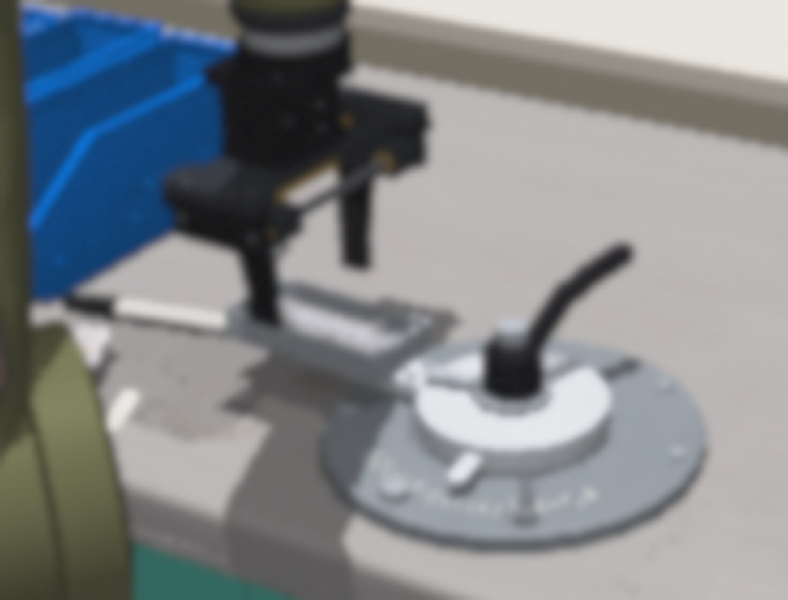

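The lever has swung away. The pointer (465,470 in the crop) hasn't moved, and the fingers sit either side of the tray. I'll lower them over the walls.

Call:
arm_command:
  series: "0 0 14 0 0;0 0 13 0 0;0 0 0 0 0"

```text
time_s: 9.0
tool_pos: [0.4998, 0.1941, 0.0436]
tool_rot: [-180.0, -0.0, 87.0]
force: [-0.4, -0.4, -0.5]
grip_width: 0.0873
grasp_force: 0.0
```

Call:
arm_command:
  series: "0 0 0 0 255;0 0 0 0 255;0 0 0 0 255;0 0 0 0 255;0 0 0 0 255"
  squeeze: 5

```text
time_s: 9.42
tool_pos: [0.5003, 0.1942, 0.0443]
tool_rot: [179.9, -0.1, 87.0]
force: [0.3, 0.1, -0.7]
grip_width: 0.0614
grasp_force: 0.0
```

Call:
arm_command:
  series: "0 0 0 0 255;0 0 0 0 255;-0.07 -4.8 0 -0.03 255;-0.07 -4.8 0 -0.03 255;-0.07 -4.8 0 -0.03 255;-0.07 -4.8 0 -0.03 255;-0.07 -4.8 0 -0.03 255;-0.07 -4.8 0 -0.03 255;-0.07 -4.8 0 -0.03 255;-0.07 -4.8 0 -0.03 255;-0.07 -4.8 0 -0.03 255;-0.07 -4.8 0 -0.03 255;-0.07 -4.8 0 -0.03 255;-0.07 -4.8 0 -0.03 255;-0.07 -4.8 0 -0.03 255;-0.07 -4.8 0 -0.03 255;-0.07 -4.8 0 -0.03 255;0 0 0 0 255"

```text
time_s: 10.92
tool_pos: [0.4288, 0.1816, 0.0439]
tool_rot: [180.0, -0.0, 113.0]
force: [-0.4, -0.8, 5.4]
grip_width: 0.0603
grasp_force: 5.0
```

```bash
python3 - <<'E'
from h import *
o=telemetry.get_obs(); print(o['qpos'].round(1)); d=o['tool_pos'][:2]-[.492,.0345]; print(np.hypot(*d),np.degrees(np.arctan2(d[1],d[0])))
a=cams.read_camera("scene"); cv2.imwrite("pics/scene2.png",a)
t=cams.read_camera("top"); cv2.imwrite("pics/top2.png",t)
b=cv2.resize(a[195:265,260:375],(800,487),interpolation=cv2.INTER_CUBIC)
cv2.imwrite("pics/e.png",b)
E
```

```text
[-5.300e+01  6.100e+00  2.820e+01  1.208e+02 -3.600e+00  5.380e+01
  1.000e-01]
0.16012252348170355 113.26603671833827
```

View pics/e.png

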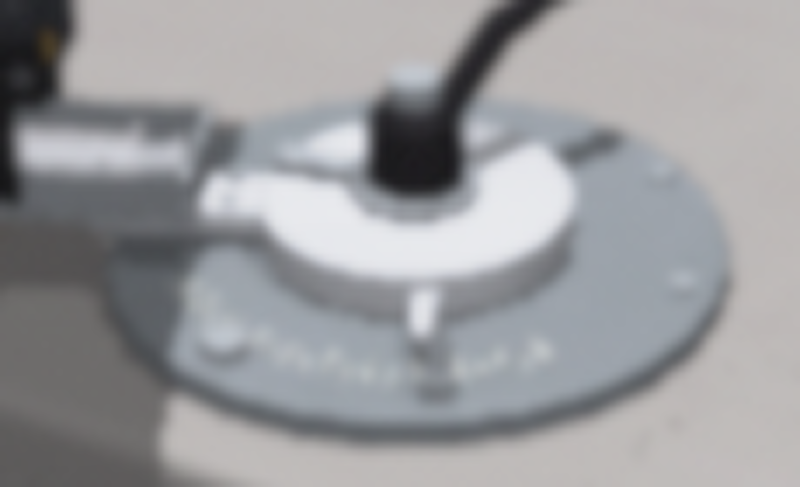

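The pointer (424,335) is now nearly at the pin (435,385). I'll check it in the top view.

```bash
python3 - <<'E'
from h import *
t=cv2.imread("pics/top2.png")[165:250,260:355]; t0=cv2.imread("pics/top0.png")[165:250,260:355]
f=lambda i:cv2.resize(i,(396,354),interpolation=cv2.INTER_CUBIC)
cv2.imwrite("pics/f.png",np.hstack([f(t0),f(t)]))
c=np.array([.492,.0345]); g=lambda u,v:((u+.5)/(800/115)-.5+260,(v+.5)/(487/70)-.5+195)
for n,uv,z in (("ptr",(423,336),.026),("base",(436,388),.014)):
    p=back("scene",g(*uv),z); d=p[:2]-c; print(n,p.round(4),np.hypot(*d),np.degrees(np.arctan2(d[1],d[0])))
def P(a,r,z): a=np.radians(a); return [c[0]+r*np.cos(a),c[1]+r*np.sin(a),z]
# refined pin angle from dark blob in top0
g0=cv2.cvtColor(cv2.imread("pics/top0.png"),cv2.COLOR_BGR2GRAY).astype(float)
print(g0[230:243,320:334].astype(int)); print(proj("top",[P(-146,.108,.014),P(-146,.108,.056),P(-173.5,.095,.026)]))
E
```

```text
ptr [ 0.4173 -0.0129  0.026 ] 0.08849523389848772 -147.579159111468
base [ 0.4052 -0.0252  0.014 ] 0.10530179619419996 -145.47299238805704
[[118 121 122 117 128 122 120 132 138 124 120 116 117 119]
 [118 119 120 118 122 123 122 120 130 126 119 114 118 119]
 [118 119 118 116 116 121 127 122 122 119 116 118 117 120]
 [111 117 120 109 114 119 129 125 118 118 117 117 119 118]
 [118 137 122 114 112 119 119 117 117 117 120 119 118 117]
 [119 138 124 119 127 122  90  87 112 118 117 119 120 118]
 [122 123 124 120 115  91  71  70  85 111 118 118 121 115]
 [123 122 125 110  99  70  52  63  80 113 116 117 118 111]
 [128 120 112 104  89  61  62  82  88 112 116 115 122 110]
 [122 119 116 108 104  94  79  80 106 114 115 113 127 127]
 [120 119 120 116 117 115 108 100 115 113 113 124 129 131]
 [118 118 119 114 116 117 116 115 108 115 122 128 130 131]
 [120 118 118 119 117 114 112 121 102 120 128 129 129 129]]
[[326.38473769 236.93285292]
 [326.72970072 237.23464149]
 [310.20724847 239.06264777]]
```

View pics/f.png

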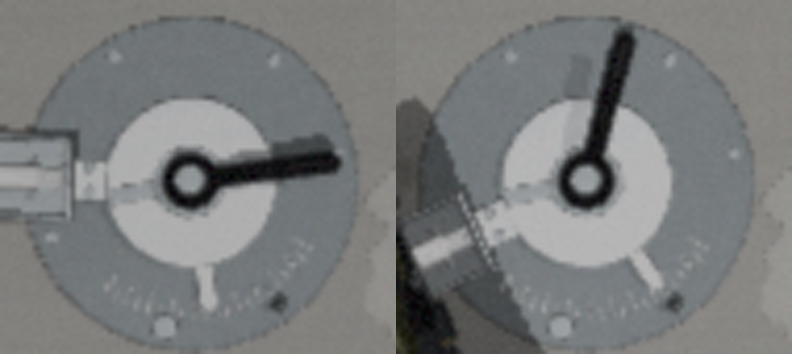

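```bash
python3 - <<'E'
from h import *
c=np.array([.492,.0345])
def rect(fn,n,z,S=4):  # metric map at height z, polar: rows=angle(0.25deg), cols=r(0.5mm)
    im=cv2.cvtColor(cv2.imread(fn),cv2.COLOR_BGR2GRAY).astype(np.float32)
    A=np.radians(np.arange(-162,-130,.25)); Rr=np.arange(.066,.125,.0005)
    a,r=np.meshgrid(A,Rr,indexing='ij')
    p=proj(n,np.stack([c[0]+r*np.cos(a),c[1]+r*np.sin(a),0*a+z],-1).reshape(-1,3)).astype(np.float32)
    return np.degrees(A),Rr,cv2.remap(im,p[:,0].reshape(a.shape),p[:,1].reshape(a.shape),cv2.INTER_CUBIC)
for fn,n in (("pics/top2.png","top"),("pics/scene2.png","scene")):
    A,Rr,m=rect(fn,n,.026); bg=np.median(m)
    w=np.clip(m[:,(Rr>.07)&(Rr<.09)]-bg-25,0,None).sum(1); print(n,"ptr",(w*A).sum()/w.sum(), [round(float(x)) for x in w[::8]])
    for f in (fn,fn.replace("2","0")):
        for z in (.014,.035):
            A,Rr,m=rect(f,n,z); k=(Rr>.099)&(Rr<.115); w=np.clip(np.median(m)-15-m[:,k],0,None); w1=w.sum(1); w0=w.sum(0); print(f,"pin z",z,(w1*A).sum()/w1.sum(),(w0*Rr[k]).sum()/w0.sum())
E
```

```text
top ptr -148.26994477457336 [0, 0, 0, 0, 0, 279, 1171, 1257, 1068, 8, 0, 0, 0, 0, 0, 0]
pics/top2.png pin z 0.014 -146.5628979752903 0.10834105295746016
pics/top2.png pin z 0.035 -146.65104511201852 0.10775500152866441
pics/top0.png pin z 0.014 -146.48846497814557 0.10833560331687682
pics/top0.png pin z 0.035 -146.5767607618506 0.10775669691767739
scene ptr -147.66605048115292 [0, 0, 0, 0, 0, 0, 431, 1010, 651, 39, 0, 0, 0, 0, 0, 0]
pics/scene2.png pin z 0.014 -145.69538532473817 0.10770194790784388
pics/scene2.png pin z 0.035 -147.70350974218945 0.1108469453176238
pics/scene0.png pin z 0.014 -145.6501303727465 0.10762000470120893
pics/scene0.png pin z 0.035 -161.90022068693725 0.10239869698658975
```

Call:
arm_command:
  series: "0 -2.5 0 -0.0155 255;0 -2.5 0 -0.0155 255;0 0 0 0 255;0 0 0 0 255"

```text
time_s: 11.35
tool_pos: [0.4244, 0.1796, 0.0438]
tool_rot: [-180.0, -0.0, 114.7]
force: [-0.2, -1.0, 6.5]
grip_width: 0.0597
grasp_force: 5.0
```

```bash
cat >> h.py <<'E'
c=np.array([.492,.0345])
def rect(im,n,z):
    im=cv2.cvtColor(im,cv2.COLOR_BGR2GRAY).astype(np.float32)
    A=np.radians(np.arange(-162,-130,.25)); Rr=np.arange(.066,.125,.0005)
    a,r=np.meshgrid(A,Rr,indexing='ij')
    p=proj(n,np.stack([c[0]+r*np.cos(a),c[1]+r*np.sin(a),0*a+z],-1).reshape(-1,3)).astype(np.float32)
    return np.degrees(A),Rr,cv2.remap(im,p[:,0].reshape(a.shape),p[:,1].reshape(a.shape),cv2.INTER_CUBIC)
def ptr():
    for n in ("top","scene"):
        A,Rr,m=rect(cams.read_camera(n),n,.026)
        w=np.clip(m[:,(Rr>.07)&(Rr<.09)]-np.median(m)-25,0,None).sum(1); print(n,"ptr",(w*A).sum()/w.sum())
E
python3 - <<'E'
from h import *
ptr(); o=telemetry.get_obs(); d=o['tool_pos'][:2]-c; print(o['tool_pos'],o['tool_rot'],np.degrees(np.arctan2(d[1],d[0])),o['force'],o['qpos'].round(1))
E
```

```text
top ptr -146.4547300327962
scene ptr -146.0661950502095
[0.42442544 0.17961825 0.04374956] [-1.79983274e+02  1.62912214e-03  1.14672697e+02] 114.96912082965751 [-0.01194593 -0.4634137   6.98342163] [-53.1   5.5  28.1 121.4  -3.2  53.8   1.5]
```

The pointer matches the pin to within about 0.2° in both views. I'll release the tray and rise.

Call:
arm_command:
  series: "0 0 0 0 0;0 0 0 0 0;0 0 0 0 0;0 0 -10 0 0;0 0 -21 0 0;0 0 -21 0 0;0 0 -21 0 0;0 0 -21 0 0;0 0 -21 0 0;0 0 -21 0 0;0 0 0 -0.12 50;0 0 0 -0.12 108;0 0 0 -0.12 108;0 0 0 -0.12 108;0 0 0 -0.12 108;0 0 0 -0.12 108;0 0 0 -0.12 108;0 0 0 0 108"

```text
time_s: 12.95
tool_pos: [0.4248, 0.1796, 0.18]
tool_rot: [180.0, -0.0, 162.8]
force: [-0.4, -0.2, 0.5]
grip_width: 0.0514
grasp_force: 0.0
```

```bash
python3 - <<'E'
from h import *
ptr(); o=telemetry.get_obs(); print(o['qpos'].round(1))
im=cams.read_camera("scene"); g=cv2.cvtColor(im,cv2.COLOR_BGR2GRAY)
cv2.imwrite("pics/g.png",cv2.resize(im[130:270,200:384],(788,600),interpolation=cv2.INTER_CUBIC))
p=o['tool_pos']; y=np.radians(o['tool_rot'][2])
a=np.radians(-17.5); t=np.r_[c+.082*np.array([np.cos(a),np.sin(a)]),.087]; d=t-p
print(p,np.degrees(y),"shift",d[0]*np.cos(y)+d[1]*np.sin(y),d[0]*np.sin(y)-d[1]*np.cos(y),-d[2],"turn",y-np.pi-a)
E
```

```text
top ptr -146.47903727291416
scene ptr -146.13033431365272
[-56.5  -4.6  29.2 113.    2.4  71.   44.2]
[0.42484035 0.17971241 0.17987652] 162.46054750054248 shift -0.18979891933851797 -0.11816557875071004 0.09287652293730375 turn -0.0006885760136748909
```

View pics/g.png

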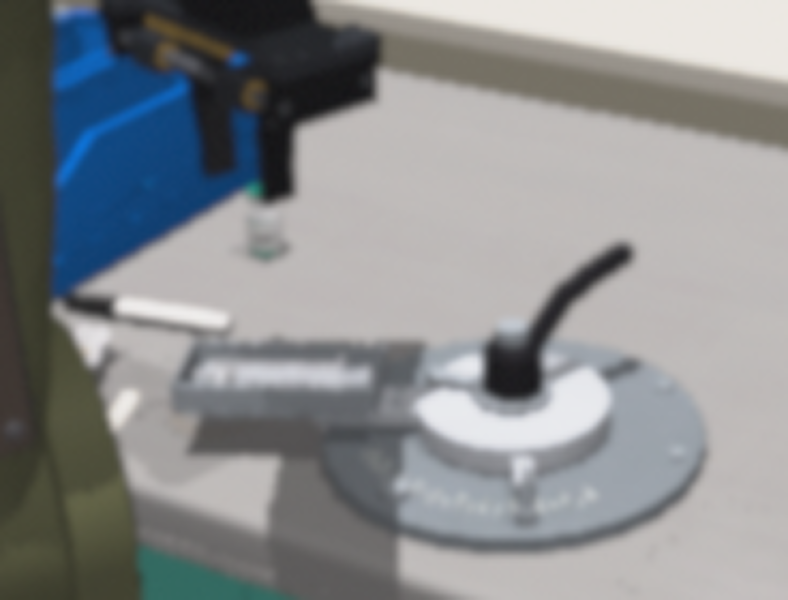

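The pointer stayed at the pin after release: white pointer (523,470), pin (525,510) in the crop. Next I move back to the lever.

Call:
arm_command:
  series: "-19 -11.8 0 0 108;-19 -11.8 0 0 108;-19 -11.8 0 0 108;-19 -11.8 0 0 108;-19 -11.8 0 0 108;-19 -11.8 0 0 108;-19 -11.8 0 0 108;-19 -11.8 0 0 108;-19 -11.8 0 0 108;-19 -11.8 0 0 108;0 0 0 0 108;0 0 18 0 108;0 0 18 0 108;0 0 18 0 108;0 0 18 0 108;0 0 18 0 108;0 0 2 0 108;0 0 0 0 185;0 0 0 0 185;0 0 0 0 185"

```text
time_s: 14.77
tool_pos: [0.572, 0.0107, 0.0889]
tool_rot: [179.9, 0.1, 162.6]
force: [0.0, -0.0, 0.1]
grip_width: 0.0374
grasp_force: 0.0
```

Call:
arm_command:
  series: "0 0 0 0 185;0 0 0 0 185;0.15 -4.9 0 0.06 185;0.15 -4.9 0 0.06 185;0.15 -4.9 0 0.06 185;0.15 -4.9 0 0.06 185;0.15 -4.9 0 0.06 185;0.15 -4.9 0 0.06 185;0.15 -4.9 0 0.06 185;0.15 -4.9 0 0.06 185;0.15 -4.9 0 0.06 185;0.15 -4.9 0 0.06 185;0.15 -4.9 0 0.06 185;0.15 -4.9 0 0.06 185;0.15 -4.9 0 0.06 185;0.15 -4.9 0 0.06 185;0.15 -4.9 0 0.06 185;0.15 -4.9 0 0.06 185;0.15 -4.9 0 0.06 185"

```text
time_s: 16.35
tool_pos: [0.5158, -0.0446, 0.0888]
tool_rot: [179.6, 0.1, 104.0]
force: [4.2, -1.5, -2.3]
grip_width: 0.024
grasp_force: 2.5
```

Call:
arm_command:
  series: "0.05 -2.45 0 0.03 185;0.05 -2.45 0 0.03 185;0.05 -2.45 0 0.03 185;0.05 -2.45 0 0.03 185;0.05 -2.45 0 0.03 185;0.05 -2.45 0 0.03 185;0 0 0 0 185"

```text
time_s: 16.93
tool_pos: [0.5011, -0.0474, 0.0889]
tool_rot: [179.6, 0.1, 93.8]
force: [3.6, -1.2, -0.3]
grip_width: 0.0241
grasp_force: 1.9
```

Call:
arm_command:
  series: "0 -1.5 0 0.018 185;0 -1.5 0 0.018 185;0 0 0 0 185"

```text
time_s: 17.18
tool_pos: [0.4983, -0.0476, 0.0889]
tool_rot: [179.6, 0.1, 91.8]
force: [4.5, -1.4, -1.3]
grip_width: 0.024
grasp_force: 2.2
```

Call:
arm_command:
  series: "0 -1.5 0 0.018 185;0 0 0 0 185"

```text
time_s: 17.35
tool_pos: [0.4969, -0.0476, 0.0889]
tool_rot: [179.6, 0.1, 90.7]
force: [4.7, -2.5, -1.1]
grip_width: 0.0237
grasp_force: 2.3
```

Call:
arm_command:
  series: "0 -1.5 0 0 185;0 0 0 0 185"

```text
time_s: 17.52
tool_pos: [0.4955, -0.0479, 0.0889]
tool_rot: [179.6, 0.1, 90.8]
force: [5.1, -1.4, -2.0]
grip_width: 0.024
grasp_force: 2.4
```

Call:
arm_command:
  series: "0 -1.5 0 0 185;0 0 0 0 185"

```text
time_s: 17.68
tool_pos: [0.4941, -0.048, 0.089]
tool_rot: [179.6, 0.1, 90.8]
force: [4.8, -2.2, -2.3]
grip_width: 0.0241
grasp_force: 2.6
```

Call:
arm_command:
  series: "0 -1.5 0 0 185;0 0 0 0 185"

```text
time_s: 17.85
tool_pos: [0.4938, -0.0479, 0.0892]
tool_rot: [179.4, 0.1, 90.8]
force: [9.6, -2.3, -4.8]
grip_width: 0.0246
grasp_force: 4.4
```

Call:
arm_command:
  series: "0 -1.5 0 0 185;0 0 0 0 185"

```text
time_s: 18.02
tool_pos: [0.4926, -0.0478, 0.0892]
tool_rot: [179.4, 0.1, 90.8]
force: [9.6, -2.7, -5.7]
grip_width: 0.0269
grasp_force: 4.9
```

The force has risen, but the finger gives way at the 5 N squeeze. I'll stiffen the grip and press once more.

Call:
arm_command:
  series: "0 0 0 0 185;0 0 0 0 185;0 0 0 0 185"
  squeeze: 30

```text
time_s: 18.27
tool_pos: [0.4938, -0.0478, 0.0894]
tool_rot: [179.3, 0.1, 90.8]
force: [13.1, -2.5, -8.7]
grip_width: 0.0242
grasp_force: 6.3
```

Call:
arm_command:
  series: "0 -1 0 0 185;0 0 0 0 185;0 0 0 0 185"

```text
time_s: 18.52
tool_pos: [0.4938, -0.0477, 0.0896]
tool_rot: [179.1, 0.1, 90.8]
force: [14.2, -2.6, -9.1]
grip_width: 0.024
grasp_force: 7.4
```

Call:
arm_command:
  series: "0 -2 0 0 185;0 0 0 0 185;0 0 0 0 185"

```text
time_s: 18.77
tool_pos: [0.4937, -0.0475, 0.0902]
tool_rot: [178.9, 0.1, 90.8]
force: [18.6, -1.1, -11.3]
grip_width: 0.0242
grasp_force: 9.4
```

It's solid at the stop: 18.6 N with no motion. I'll unload to mid-gap, open, lift and clear the view.

Call:
arm_command:
  series: "0 4 0 0 185;0 4.5 0 0 185;0 0 0 0 108;0 0 0 0 100;0 0 0 0 100;0 0 -23 0 100;0 0 -23 0 100;0 0 -23 0 100;0 0 -23 0 100;-20 0 -20 0 100;-20 0 -20 0 100;-20 0 0 0 100;-20 0 0 0 100;-20 0 0 0 100;0 0 0 0 100"

```text
time_s: 20.02
tool_pos: [0.4938, -0.1515, 0.2196]
tool_rot: [-180.0, 0.1, 90.4]
force: [-0.6, -1.7, 0.2]
grip_width: 0.0529
grasp_force: 0.0
```

```bash
python3 - <<'E'
from h import *
ptr(); print(telemetry.get_obs()['force'])
a=cams.read_camera("scene")[130:270,200:420]; t=cams.read_camera("top")[140:260,180:400]
cv2.imwrite("pics/z.png",np.vstack([cv2.resize(a,(500,318)),cv2.resize(t,(500,273))]))
E
```

```text
top ptr -146.66550123579762
scene ptr -146.47722758360524
[-0.39773072 -0.24652949  0.55877702]
```

View pics/z.png

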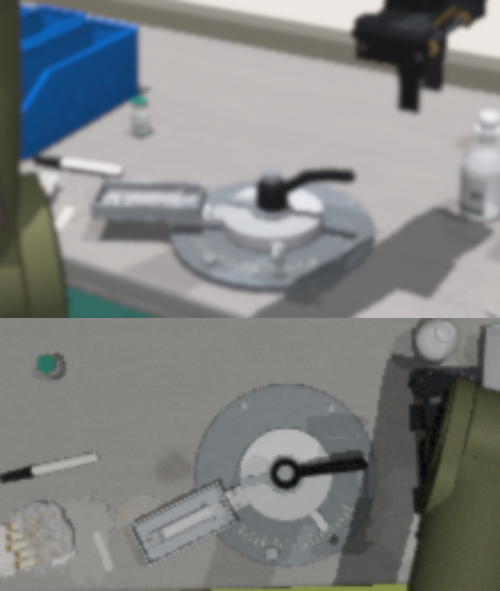

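Both views show the lever back at its tight position, the pointer at the pin, and the vial and bottle untouched. I'm handing it in.

```bash
python3 -c "
from cell import env; print(env.sign_off())"
```

```text
the job is handed in; nothing more can be done
None
```

I loosened the clamp, swung the tray until the pointer stood at the index pin (within about 0.8° in both camera views) and turned the lever back hard against its tight stop. The bottle and vial were not touched, and I handed the job in at about 20 s; no verdict came back.

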